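# Aim the swing-arm loudspeaker along the desk strip

### The job

The heavy loudspeaker rides on an almost frictionless swing arm: nudge it round, touching only its two springy side bumpers (never the cabinet or the steel arm), until its front points along the flat steel strip on the desk. Bring it to a standstill there, let go and let it stand free for a good five seconds. Be gentle: do not ram it, do not let it run into its end stops, and leave the mug, the wooden dog and the book where they are.

Things in the scene. Friction and masses are not known exactly. Their poses are not given: they have to be found in the camera images.
- post: Fixed steel post on a round foot (130 mm), 40 mm thick, 184 mm tall. Origin on the desk on the vertical hinge axis. A hub of 120 mm diameter (top at 82 mm) turns on it and carries a flat steel arm, 120 mm wide, 32 to 54 mm above the desk. Swing angles count from this body's -x axis, which points roughly to the robot.
- boom (a joint): Swing angle, rad, positive counter-clockwise from above; at 0 the loudspeaker lies along the post's -x axis. Stops at +-0.75 (beyond 0.70 counts as hitting them). Swinging mass 5.2 kg, inertia about the hinge 0.35 kg m2 nominal (0.8 to 1.3 times that). Drag 0.006 N m s/rad and 0.0004 N m dry friction: it coasts for 30 s and more. No spring.
- nose (a point): Middle of the loudspeaker's front face, 400 mm from the hinge axis, 108 mm above the desk. Axes are those of the swing arm: -x from the hinge out through the front, y sideways. The wooden cabinet spans 200 to 400 mm from the hinge, is 150 mm wide, and reaches from 55 to 160 mm above the desk.
- pad_left (a joint): How far the left bumper is pushed in, m: 0 free, 0.05 at the bottom of its travel. Spring 45 N/m (the force is 45 N/m x this value), damping only 1 N s/m: things bounce off it. The moving bumper weighs 0.12 kg.
- pad_right (a joint): The same for the right bumper.
- left_face (a point): Centre of the left bumper's outer face: rubber plate on a springy bellows on the cabinet's +y side, 300 mm from the hinge, 135 mm to the arm's +y when free, 108 mm above the desk. Upright face, 110 mm along the arm, 84 mm high (66 to 150 mm above the desk). Axes as the arm's. Pushing it (to the arm's -y) turns the swing angle positive.
- right_face (a point): The mirror image on the arm's -y side; pushing it in (towards the arm's +y) turns the swing angle negative.
- strip: Fixed dark steel strip flat on the desk in front of the loudspeaker, 120 x 24 x 6 mm. Its origin is not on the strip but on the desk at the hinge axis; the strip lies along its -x axis, 425 to 545 mm from the hinge. Aimed means the arm's x axis is parallel to the strip's x axis: a turn of 0.45 to 0.95 rad, positive, from the start.
- mug: White mug, 80 mm in diameter and 90 mm tall, standing on the desk to the robot's left; origin under its centre. Leave alone.
- dog: Small dark wooden dachshund figure, about 180 mm long and 90 mm tall, on the robot's right; origin on the desk under its middle. Leave alone.
- book: Grey book lying flat, 150 x 210 x 22 mm, far on the right; origin under its centre. Leave alone.
There are look-alikes about, which are no part of the job. Several things have the shape of the strip; the one meant has the colours described above.

How it is judged:
By the outcome, as a careful person would: the job done as asked, in the order asked, and still so for the second after the job is handed in, with the robot touching nothing.
It also fails if it takes over 64 s, if anything falls off the work surface, if the arm or the gripper's body presses on something with over 40 N, if the wrist force passes 120 N, or if a joint passes its speed limit or range.

### The arm

A 6-joint arm with a two-finger parallel gripper is mounted at the origin on the work surface. World frame = base frame: x ahead of the robot, y to its left, z up, the work surface at z = 0. Lengths are in m, angles in rad, forces in N, time in s.
With the tool pointing down it reaches from about 0.325 to 0.775 m from the base axis. Payload 5.5 kg.
Tool frame: the origin (TCP) lies midway between the tips of the shut fingers; the grasp point (between the pads) lies grip_point_offset behind it (grip_point_offset is the distance from the TCP to the grasp point, in m); z points along the fingers, y is the line along which they close (so a half turn about z gives the same grasp; the last joint's range is limited). The gripper opens to 85 mm and grips with 20 to 120 N. Pads are 22 mm wide; open, the fingers measure 114 mm over their backs; the gripper's body (76 mm by 85 mm) begins 54 mm behind the grasp point. The pads swing forward as they close: fully open they stand 13 mm farther back than shut.
Start: joints at [1.2, 0.091, 1.231, -0, 1.82, -0.057], TCP at [0.185, 0.571, 0.231] pointing down, gripper open.
Joint ranges: [-2.87, 2.87], [-0.86, 2.18], [0.17, 2.46], [-1.51, 4.65], [0.06, 2.69], [-2.65, 2.65]. Speed limits (rad/s): [2.57, 2.57, 3.01, 3.14, 3.14, 3.14].

### API

Orientations are given as a 3x3 rotation matrix whose columns are the frame's x, y, z axes.
In Python, from cell import observe, grab_frame, camera_params, job_done, find_in, tip_of, grip_point_offset gives the robot as it stands.
- The arm moves only by the tool jog_arm, never from a script. Its argument "deltas" is one flat list of numbers, 4 for each row, row after row: the shift along the tool's x, y, z normalised to -1 to 1, where 1 is 3 cm, then the turn about the tool's z normalised to -1 to 1, where 1 is 0.1 rad. In form: [x, y, z, turn, x, y, z, turn, ...]. A call has 1 to 20 rows; each row shifts and turns the commanded pose from where the row before left it, along the tool's axes as they then stand; what a row does not reach is not made up. A row lasts 1/10 s, in which the tool goes at most 50 mm and 8.59 degrees, less where a joint would pass 70% of its speed; a pose out of reach is approached as far as the arm can. A call with a number of a shift or a turn outside -1 to 1 is refused whole. A call with a gripper value outside its range is refused whole. "fingers" is the closure, from -1 (fully open) to 1 (shut), set as the call begins (left out, the last holds). The fingers move at their own pace and stop on an object; "force" is the grip in N (left out, the last holds). Time passes only in rows, so rows that do not move let the fingers close. It gives the time, the measured TCP pose, the force, the opening and the grip force at its end, in the units of the state.
- observe(): the state, without advancing time (a new reading comes with each control period).
- grab_frame(name): name is "scene" or "top" or "wrist"; returns the picture (384x512x3 uint8, red, green, blue); there is no depth.
- camera_params(name): a dict with "K" (3x3 intrinsics, pixels), "view" (4x4, takes a point from world to camera coordinates). Camera axes: x right, y up, looking along -z (the intrinsics and any distortion apply to the point x, -y, -z); pixel columns grow to the right and rows downward; lengths in m; the calibration is good to about 2 mm. A picture is of the moment at which its call begins: read the wrist's pose just before it. camera_params takes no time and is no camera call; for the wrist camera it gives the pose at the moment of the call.
- job_done(): hands the job in; it is judged then, once.
Trained networks look in the newest picture that a camera, given by its name, has taken for a name from the list of things; names that differ only in an ending like _2 or _b are one class to them, and where a whole thing is asked for, a point or a joint stands for the part that bears it (a point fixed in the world has none). Each returns a list of dicts, best first, with "conf" (0 to 1); they miss things now and then, are a little off and sometimes report something else, mostly with a low value. They report only what shows in the picture. A call takes as long as a camera call. They do not tell look-alikes from the thing itself.
- find_in(target, camera): "location" ([x, y, z] in m, in the coordinates of the camera as it stood for that picture, good to about 4 mm: the middle of the surface that is visible of it).
- tip_of(target, camera): "location" ([x, y, z] in m, in the coordinates of the camera as it stood for that picture, good to about 4 mm: a listed point, or the origin of a listed thing).
The state is a dict: "time": time; "qpos": joint angles; "qd": joint speeds; "effort": joint torques, N m; "tcp_pos": TCP position; "eef_rot": TCP orientation; "ft_force": force on the tool from outside, world axes, zero at the start; "torque": the same for the moment, N m; "opening": finger opening in m; "grasp_force": force on a finger pad.
Only numpy, scipy, OpenCV 4.12 (cv2) and the standard library are available. Lean on these libraries where they do the work, as an engineer would, in place of code of your own. Each camera call takes 0.05 s, during which the arm holds its last target. There are 200 camera calls.

## Working session

There is one attempt and no reset: what is moved stays moved. The work goes in short steps, Python scripts to look and compute and a tool call to move; the robot and the scene stay as the last step left them, time stands still between calls to the robot, and variables do not carry over. Pictures are saved under pics/ and viewed, at most 10 in all, crops included, and the job is handed in when it is done.

Besides the shell and the picture viewer there is one more tool, called after "Request:" as name(argument=value, ...) on one line, values as JSON. jog_arm: Moves the arm, as the interface text tells. Scaled input: -1 to 1 covers 3 cm each way for a shift and 0.1 rad each way for a turn. Its arguments: {"type":"object","properties":{"deltas":{"type":"array"},"fingers":{"type":"number"},"force":{"type":"number"}},"required":["deltas"]}

```bash
mkdir -p pics; ls
cat > h.py <<'E'
import numpy as np, cv2
from cell import *
def w(cam,p):
    return (np.linalg.inv(np.array(camera_params(cam)["view"]))@np.r_[p,1])[:3]
def px(cam,P):
    c=camera_params(cam);q=(np.array(c["view"])@np.r_[P,1])[:3];q=np.array([q[0],-q[1],-q[2]]);u=np.array(c["K"])@q;return u[:2]/u[2]
def ray(cam,u,v,z):
    c=camera_params(cam);V=np.array(c["view"]);d=np.linalg.inv(np.array(c["K"]))@[u,v,1];d=np.array([d[0],-d[1],-d[2]])
    d=V[:3,:3].T@d;o=-V[:3,:3].T@V[:3,3];return o+d*(z-o[2])/d[2]
E
python3 - <<'E'
from h import *
print(grip_point_offset, observe())
for c in ("top","scene"):
    f=grab_frame(c); cv2.imwrite(f"pics/{c}0.png",f[:,:,::-1])
    p=camera_params(c); print(c,[k for k in p])
    for t in ("post","nose","left_face","right_face","strip","mug","dog","book"):
        print(t,[(round(r["conf"],2),w(c,r["location"]).round(3)) for r in tip_of(t,c)[:4]])
    print("striploc",[(round(r["conf"],2),w(c,r["location"]).round(3),px(c,w(c,r["location"])).round()) for r in find_in("strip",c)])
E
```

```text
pics
0.0187 {'time': 0.0, 'qpos': array([ 1.20031366e+00,  9.18851232e-02,  1.23189573e+00,  6.77677504e-06,
        1.81979629e+00, -5.67263261e-02]), 'qd': array([-3.21004763e-04,  4.22610774e-04,  2.48828008e-03,  5.52640514e-05,
        2.45802199e-04,  6.67881998e-04]), 'effort': array([ 7.33561574e-04, -4.58735597e+01, -4.18023634e+01,  8.23599066e-05,
        1.16068299e-02,  7.72684615e-06]), 'tcp_pos': array([0.1850924 , 0.57044009, 0.23012958]), 'eef_rot': array([[-9.51181419e-01,  3.08631468e-01, -7.24636294e-04],
       [ 3.08632295e-01,  9.51179632e-01, -1.84746708e-03],
       [ 1.19072807e-04, -1.98092252e-03, -9.99998031e-01]]), 'ft_force': array([-0.63510182,  0.03551237,  0.95832233]), 'torque': array([ 0.01361041, -0.02528234, -0.02925657]), 'grasp_force': 0.0, 'opening': 0.08526119127810704}
top ['K', 'view']
post [(0.61, array([ 0.77 , -0.02 , -0.006]))]
nose []
left_face [(0.84, array([0.553, 0.219, 0.112]))]
right_face []
strip []
mug [(0.82, array([0.49 , 0.439, 0.001]))]
dog [(0.7, array([ 0.358, -0.419, -0.001]))]
book [(0.61, array([ 0.649, -0.458, -0.003]))]
striploc [(0.62, array([0.815, 0.139, 0.001]), array([235., 182.])), (0.58, array([0.649, 0.175, 0.007]), array([226., 228.])), (0.55, array([ 0.307, -0.159,  0.005]), array([321., 321.])), (0.54, array([ 0.761, -0.185,  0.008]), array([323., 195.]))]
scene ['K', 'view']
post [(0.89, array([ 0.768, -0.023,  0.   ]))]
nose [(0.69, array([0.403, 0.132, 0.109]))]
left_face [(0.84, array([0.547, 0.219, 0.105]))]
right_face [(0.56, array([ 0.439, -0.028,  0.109]))]
strip []
mug [(0.74, array([ 0.487,  0.442, -0.002])), (0.17, array([0.404, 0.131, 0.105]))]
dog [(0.47, array([ 0.356, -0.418, -0.001]))]
book [(0.9, array([ 0.646, -0.458, -0.005]))]
striploc [(0.69, array([0.827, 0.141, 0.008]), array([264., 219.])), (0.58, array([ 0.289, -0.159,  0.002]), array([285., 124.])), (0.47, array([0.657, 0.181, 0.006]), array([298., 199.]))]
```

View pics.

View pics/top0.png

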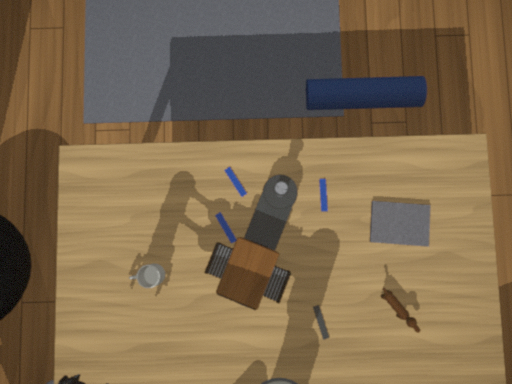

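View pics/scene0.png

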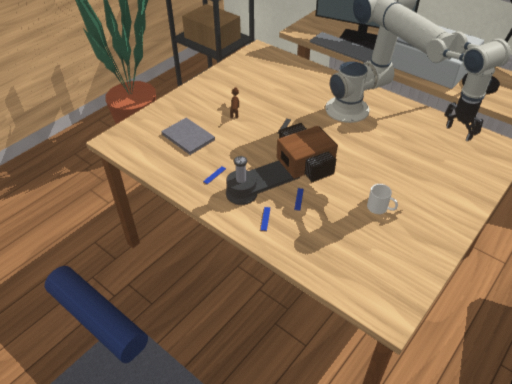

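Top view: there are four strips, blue at (235,181), (226,228) and (323,195), and dark grey at (321,322). Only the dark one is steel-coloured and in front of the loudspeaker. The scene view agrees, with the three blue strips round the post. I'll confirm this with a crop and measure the strip's bearing.

Run:
```python
from h import *
im=cv2.imread("pics/top0.png")
cv2.imwrite("pics/crop.png",cv2.resize(im[295:350,285:360],None,fx=8,fy=8,interpolation=cv2.INTER_CUBIC))
g=im[300:345,305:335].astype(int)
m=((g[:,:,2]-g[:,:,0])<25)&(g.max(2)<130)
n,l,s,c=cv2.connectedComponentsWithStats(m.astype(np.uint8),connectivity=8)
k=1+np.argmax(s[1:,4]);print(s[k],c[k])
v,u=np.nonzero(l==k);P=np.array([ray("top",a+305,b+300,.006)[:2] for a,b in zip(u,v)])
mu=P.mean(0);_,_,vt=np.linalg.svd(P-mu);print("strip",mu,vt[0],np.arctan(vt[0][1]/vt[0][0]))
# post top
for h in [np.array([.769,-.0215])]:
    d=mu-h;print("bearing",np.arctan2(-d[1],-d[0]),np.hypot(*d))
p=im[175:200,268:295].astype(int);mm=(p.min(2)>130);
v,u=np.nonzero(mm);print("posttop",len(u),ray("top",u.mean()+268,v.mean()+175,.184))
print(px("top",[.769,-.0215,.184]))
A=[]
for c in("scene","top"):
  for i in range(2):
    grab_frame(c)
    for t in("post","nose","left_face","right_face","strip"):
        print(c,t,[(round(r["conf"],2),w(c,r["location"]).round(4)) for r in tip_of(t,c)[:1]])
print(observe()["time"])
```

```text
[  8   6  16  33 187] [15.64171123 21.75935829]
strip [ 0.30650135 -0.15778531] [-0.95924399 -0.28257913] 0.28648176141215304
bearing 0.2865613896928458 0.4821604385144151
posttop 93 [ 0.77147959 -0.02441125  0.184     ]
[280.03238647 188.46821411]
scene post [(0.9, array([ 7.702e-01, -2.100e-02, -6.000e-04]))]
scene nose [(0.76, array([0.4043, 0.1285, 0.1058]))]
scene left_face [(0.81, array([0.5474, 0.2219, 0.1059]))]
scene right_face [(0.54, array([ 0.4378, -0.0309,  0.1085]))]
scene strip []
scene post [(0.72, array([ 0.7715, -0.0215,  0.0013]))]
scene nose [(0.69, array([0.4029, 0.1302, 0.1105]))]
scene left_face [(0.64, array([ 0.3561, -0.4162, -0.0016]))]
scene right_face [(0.59, array([ 0.4421, -0.0294,  0.1093]))]
scene strip []
top post [(0.63, array([ 0.7685, -0.0243, -0.0064]))]
top nose []
top left_face [(0.76, array([0.5518, 0.2182, 0.1094]))]
top right_face []
top strip [(0.39, array([4.901e-01, 4.392e-01, 1.000e-04]))]
top post [(0.9, array([ 0.7705, -0.022 , -0.0045]))]
top nose []
top left_face [(0.98, array([0.5543, 0.2188, 0.109 ]))]
top right_face [(0.57, array([ 0.362 , -0.4199, -0.    ]))]
top strip [(0.42, array([ 0.646 , -0.4571, -0.0036]))]
2.2
```

View pics/crop.png

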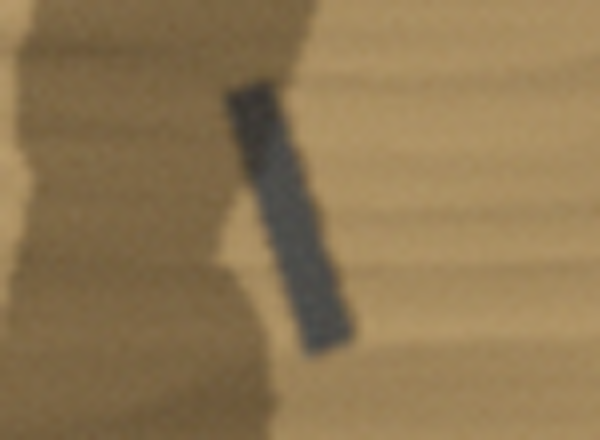

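The crop shows the dark grey strip running from (250,90) to (330,345), half in shadow. It is the steel strip, with a bearing of about 0.285 rad. The arm now stands at about -0.395. I'm moving beside the left bumper.

Request:
jog_arm(deltas=[0,0,0,0.8,-0.82,-0.27,0,0,-0.82,-0.27,0,0,-0.82,-0.27,0,0,-0.82,-0.27,0,0,-0.82,-0.27,0,0,-0.82,-0.27,0,0,-0.82,-0.27,0,0,-0.82,-0.27,0,0,-0.82,-0.27,0,0,-0.82,-0.27,0,0,-0.82,-0.27,0,0,-0.82,-0.27,0,0,-0.82,-0.27,0,0,-0.82,-0.27,0,0,-0.82,-0.27,0,0,-0.82,-0.27,0,0,-0.82,-0.27,0,0,-0.82,-0.27,0,0,-0.82,-0.27,0,0], fingers=1, force=40)

```text
time: 4.2
tcp_pos: [0.5585, 0.2485, 0.2313]
eef_rot: [[-0.923, 0.384, 0.0], [0.384, 0.923, 0.0], [-0.0, 0.0, -1.0]]
ft_force: [0.8, 0.2, 0.4]
opening: 0.0004
grasp_force: 0.0
```

Request:
jog_arm(deltas=[0,0,0,0,0,0,0.7,0,0,0,0.7,0,0,0,0.7,0,0,0,0.7,0,0,0,0.7,0,0,0,0.7,0,0,0,0,0])

```text
time: 5.0
tcp_pos: [0.5555, 0.2492, 0.1015]
eef_rot: [[-0.924, 0.383, -0.006], [0.383, 0.924, -0.002], [0.005, -0.004, -1.0]]
ft_force: [0.1, 0.8, -0.7]
opening: 0.0001
grasp_force: 0.0
```

```bash
cat >> h.py <<'E'
H=np.array([.770,-.0225])
def brown(save=None):
    f=grab_frame("top"); im=f.astype(int)
    if save: cv2.imwrite(save,f[:,:,::-1])
    hsv=cv2.cvtColor(f,cv2.COLOR_RGB2HSV)
    m=((hsv[:,:,1]>130)&(hsv[:,:,2]<165)&(hsv[:,:,0]<14)).astype(np.uint8)
    m[:150]=0; m[:,:170]=0; m[:,370:]=0
    m=cv2.morphologyEx(m,cv2.MORPH_OPEN,np.ones((3,3)))
    n,l,s,c=cv2.connectedComponentsWithStats(m);k=1+np.argmax(s[1:,4])
    q=ray("top",*c[k],.13)[:2]-H
    r=cv2.minAreaRect(np.argwhere(l==k)[:,::-1].astype(np.float32))
    return observe()["time"],s[k,4],np.arctan2(-q[1],-q[0]),np.hypot(*q),r
def net():
    grab_frame("scene");o=[round(observe()["time"],2)]
    for t in("nose","left_face","right_face"):
        for r in tip_of(t,"scene")[:1]:
            q=w("scene",r["location"]);
            if abs(q[2]-.108)<.02:
                q=q[:2]-H;e=np.hypot(*q)
                off={"nose":0,"left_face":-np.arctan2(.135,.3),"right_face":np.arctan2(.135,.3)}[t]
                o.append((t,round(np.arctan2(-q[1],-q[0])-off,3),round(e,3),round(r["conf"],2)))
    return o
E
python3 - <<'E'
from h import *
f=grab_frame("scene");cv2.imwrite("pics/s1.png",cv2.resize(f[80:240,220:420,::-1],None,fx=4,fy=3.75))
print(brown("pics/t1.png"));print(net())
E
```

```text
Traceback (most recent call last):
  File "h.py", line 18, in brown
    n,l,s,c=cv2.connectedComponentsWithStats(m);k=1+np.argmax(s[1:,4])
                                                    ~~~~~~~~~^^^^^^^^^
ValueError: attempt to get argmax of an empty sequence
```

View pics/s1.png

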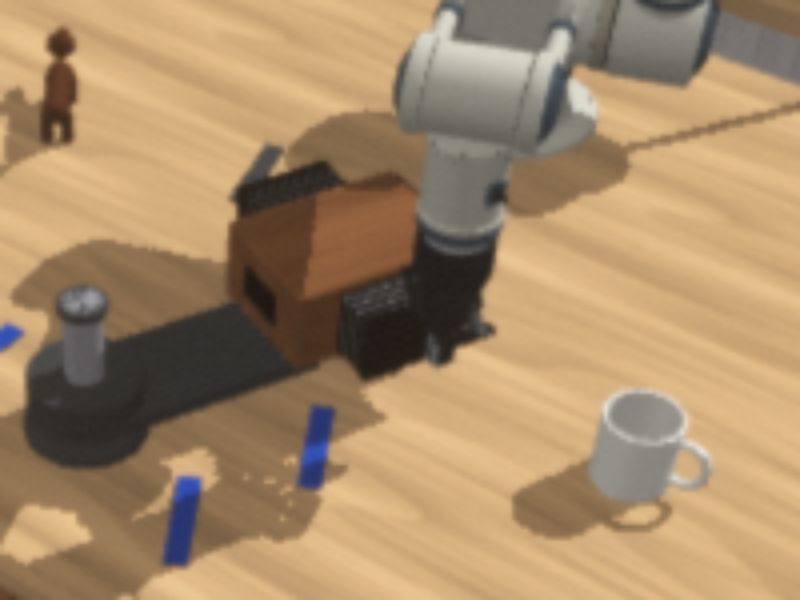

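The shut fingers at (440,340) stand just outside the left bumper at (380,330), clear of the mug at (640,450). Next I fix the tracker using saved pictures.

Run:
```python
from h import *
im=cv2.imread("pics/top0.png");h=cv2.cvtColor(im,cv2.COLOR_BGR2HSV)
for p in [(255,255),(240,285),(262,262),(300,300),(290,250),(200,320),(150,330)]: print(p,h[p[1],p[0]],im[p[1],p[0]])
t=cv2.imread("pics/t1.png");t=np.hstack([im[150:340,150:370],t[150:340,150:370]])
cv2.imwrite("pics/t1c.png",cv2.resize(t,(800,345)))
print(net())
```

```text
(255, 255) [ 15 155 130] [ 51  90 130]
(240, 285) [ 14 154  93] [37 64 93]
(262, 262) [ 14 151 123] [ 50  84 123]
(300, 300) [ 19 113 115] [ 64  96 115]
(290, 250) [ 17 112 121] [ 68  98 121]
(200, 320) [ 18 107 167] [ 97 140 167]
(150, 330) [ 18 107 171] [ 99 143 171]
[5.15, ('nose', np.float64(-0.392), np.float64(0.396), 0.97), ('left_face', np.float64(-0.404), np.float64(0.33), 0.9)]
```

View pics/t1c.png

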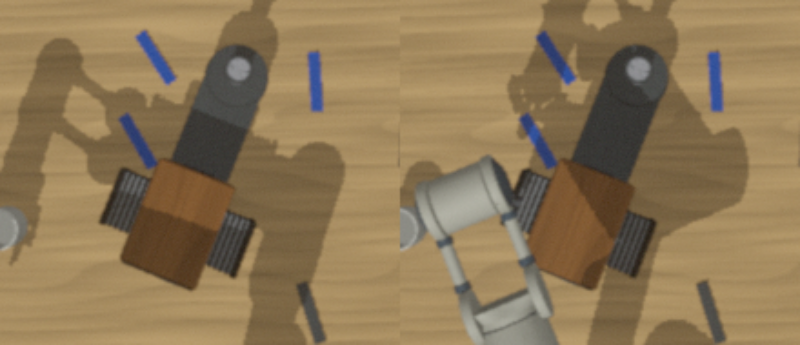

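Request:
jog_arm(deltas=[0,-0.08,0,0,0,-0.08,0,0,0,-0.06,0,0,0,-0.06,0,0,0,-0.06,0,0,0,-0.06,0,0,0,-0.06,0,0,0,-0.06,0,0,0,-0.06,0,0,0,-0.06,0,0,0,-0.06,0,0,0,-0.06,0,0,0,-0.06,0,0,0,-0.06,0,0,0,-0.06,0,0,0,-0.06,0,0,0,-0.06,0,0,0,-0.06,0,0,0,-0.06,0,0,0,-0.06,0,0])

```text
time: 7.3
tcp_pos: [0.5435, 0.2148, 0.1053]
eef_rot: [[-0.923, 0.384, -0.0], [0.384, 0.923, 0.0], [0.0, -0.0, -1.0]]
ft_force: [-0.7, -0.2, 1.4]
opening: 0.0
grasp_force: 0.3
```

```bash
sed -i 's/>130)&(hsv\[:,:,2\]<165)&(hsv\[:,:,0\]<14)/>135)\&(hsv[:,:,2]<165)\&(hsv[:,:,0]<17)/' h.py
python3 - <<'E'
from h import *
print(net());print(brown("pics/t2.png"));print(net())
E
```

```text
[7.35, ('nose', np.float64(-0.307), np.float64(0.395), 0.76), ('left_face', np.float64(-0.301), np.float64(0.324), 0.62), ('right_face', np.float64(-0.31), np.float64(0.33), 0.69)]
(7.55, np.int32(2534), np.float64(-0.30217136362423824), np.float64(0.29730883975836875), ((255.45118713378906, 275.381591796875), (44.83999252319336, 61.119998931884766), 16.260204315185547))
[7.6, ('nose', np.float64(-0.292), np.float64(0.398), 0.63), ('left_face', np.float64(-0.295), np.float64(0.325), 0.85), ('right_face', np.float64(-0.307), np.float64(0.329), 0.54)]
```

Request:
jog_arm(deltas=[0,0.3,0,0,0,0.2,-0.7,0,0,0,-0.9,-1,0,0,-0.9,-1,0,0,-0.9,-1,0,0,-0.8,-1,0,0,0,-1,0,0,0,-1,0,0,0,-0.8])

```text
time: 8.65
tcp_pos: [0.5496, 0.2294, 0.2312]
eef_rot: [[-0.958, -0.286, 0.0], [-0.286, 0.958, 0.0], [-0.0, 0.0, -1.0]]
ft_force: [-0.9, 0.1, -1.2]
opening: 0.0002
grasp_force: 0.0
```

Run:
```python
from h import *
print(net());print(brown())
```

```text
[8.7, ('nose', np.float64(-0.294), np.float64(0.397), 0.98), ('left_face', np.float64(-0.304), np.float64(0.327), 0.64), ('right_face', np.float64(-0.3), np.float64(0.327), 0.6)]
(8.9, np.int32(2628), np.float64(-0.3019856141814806), np.float64(0.2994642143242944), ((255.6509552001953, 275.4717102050781), (44.36745834350586, 60.98808288574219), 15.945395469665527))
```

Run:
```python
from h import *
print(net(),brown("pics/t3.png"),observe()["ft_force"])
a=cv2.imread("pics/t2.png")[150:340,150:370];b=cv2.imread("pics/t3.png")[150:340,150:370]
t=cv2.resize(np.hstack([a,b]),(800,345))
f=grab_frame("scene")[80:240,220:420,::-1]; f=cv2.resize(f,(800,640))[200:455]
cv2.imwrite("pics/m3.png",np.vstack([t,f]))
```

```text
[8.95, ('nose', np.float64(-0.295), np.float64(0.399), 0.85), ('left_face', np.float64(-0.307), np.float64(0.328), 0.71), ('right_face', np.float64(-0.718), np.float64(0.396), 0.59)] (9.15, np.int32(2638), np.float64(-0.30331016736080946), np.float64(0.29976908098271887), ((255.76416015625, 275.5754699707031), (44.642173767089844, 61.12544250488281), 15.945395469665527)) [-0.26740082 -0.06995703  0.22868918]
```

View pics/m3.png

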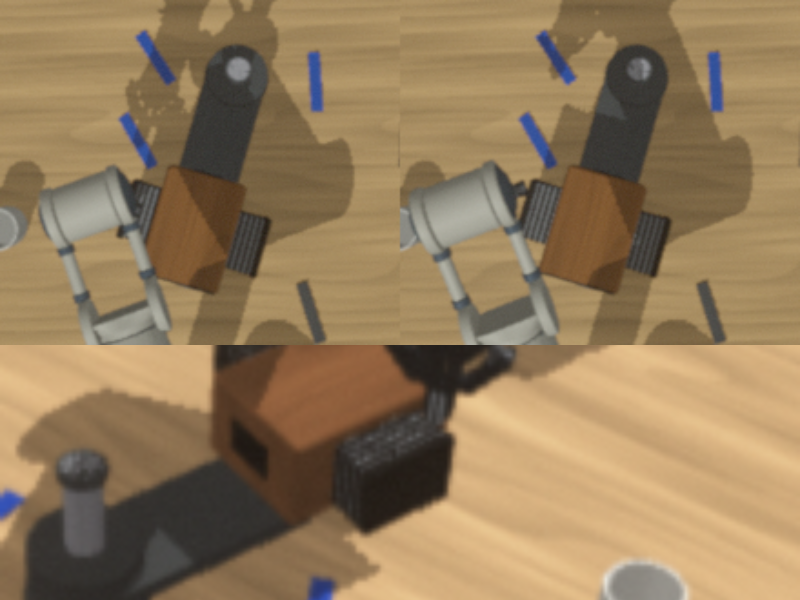

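The speaker stands still at about -0.30, so the push acted almost quasi-statically. I'll go down beside the left bumper again and push while watching closely.

Request:
jog_arm(deltas=[0,0,0,1,0,0,0,1,0,0,0,1,0,0,0,1,0,0,0,1,0.4,0,0,0.85,0,0,0.7,0,0,0,0.9,0,0,0,0.9,0,0,0,0.9,0,0,0,0.8,0,0,0,0,0])

```text
time: 10.4
tcp_pos: [0.5354, 0.2305, 0.1008]
eef_rot: [[-0.956, 0.295, -0.007], [0.295, 0.956, -0.003], [0.006, -0.005, -1.0]]
ft_force: [0.1, 0.6, -0.2]
opening: -0.0004
grasp_force: 0.0
```

Request:
jog_arm(deltas=[0,-0.1,0,0,0,-0.1,0,0,0,-0.1,0,0,0,-0.1,0,0,0,-0.1,0,0,0,-0.1,0,0])

```text
time: 11.0
tcp_pos: [0.5325, 0.214, 0.1063]
eef_rot: [[-0.956, 0.294, 0.001], [0.294, 0.956, 0.001], [-0.001, 0.001, -1.0]]
ft_force: [-0.6, 0.9, 3.2]
opening: 0.0004
grasp_force: 1.6
```

```bash
cat >> h.py <<'E'
def st():
    t,n,a,r,R=brown();o=observe();p=o["tcp_pos"][:2]-H
    y=np.array([-np.sin(a),np.cos(a)]);x=np.array([np.cos(a),np.sin(a)])
    print("t%.2f n%d a%.4f r%.3f"%(t,n,a,r),"tool y%.4f rad%.3f"%(p@y,-p@x),"F",(o["ft_force"][:2]@y).round(2))
E
python3 -c "
from h import *
st();st()"
```

```text
t11.05 n2571 a-0.3012 r0.298 tool y0.1550 rad0.297 F 0.49
t11.10 n2557 a-0.3026 r0.298 tool y0.1549 rad0.297 F -0.07
```

Request:
jog_arm(deltas=[0,-0.1,0,0,0,-0.1,0,0,0,-0.1,0,0,0,-0.1,0,0])

```text
time: 11.5
tcp_pos: [0.5288, 0.2029, 0.1062]
eef_rot: [[-0.956, 0.294, 0.001], [0.294, 0.956, 0.001], [-0.001, 0.001, -1.0]]
ft_force: [-1.9, 1.5, 6.4]
opening: -0.0005
grasp_force: 2.8
```

```bash
python3 -c "
from h import *
st();st();st()"
```

```text
t11.55 n2509 a-0.2968 r0.297 tool y0.1446 rad0.297 F 0.92
t11.60 n2499 a-0.2957 r0.297 tool y0.1451 rad0.296 F 0.96
t11.65 n2484 a-0.2937 r0.297 tool y0.1459 rad0.296 F 1.16
```

Request:
jog_arm(deltas=[0,-0.1,0,0,0,-0.1,0,0,0,-0.1,0,0])

```text
time: 11.95
tcp_pos: [0.526, 0.1945, 0.1062]
eef_rot: [[-0.956, 0.294, 0.0], [0.294, 0.956, 0.001], [-0.0, 0.001, -1.0]]
ft_force: [-3.1, 2.3, 5.8]
opening: -0.0
grasp_force: 3.0
```

```bash
python3 -c "
from h import *
st();st();st();st()"
```

```text
t12.00 n2455 a-0.2872 r0.295 tool y0.1386 rad0.296 F 0.16
t12.05 n2436 a-0.2901 r0.295 tool y0.1379 rad0.296 F 1.34
t12.10 n2433 a-0.2901 r0.294 tool y0.1381 rad0.296 F 0.63
t12.15 n2469 a-0.2880 r0.295 tool y0.1388 rad0.296 F 1.17
```

Upward force on the wrist means the wide knuckles rub on the bumper's top edge. I'm backing off and turning the gripper so its narrow side faces the bumper.

Request:
jog_arm(deltas=[0,0.5,-0.7,0,0,0.9,0,0,0,0.9,0,0,0,0,0,1,0,0,0,1,0,0,0,1,0,0,0,1,0,0,0,1,0,0,0,1,0,0,0,1,0,0,0,1,0,0,0,1,0,0,0,1,0,0,0,1,0,0,0,1,0,0,0,1])

```text
time: 13.75
tcp_pos: [0.5461, 0.2598, 0.1253]
eef_rot: [[0.032, 0.999, -0.001], [0.999, -0.032, -0.001], [-0.001, -0.001, -1.0]]
ft_force: [0.2, 0.0, 0.2]
opening: -0.0
grasp_force: 0.0
```

Run:
```python
from h import *
st();print(net());o=observe();print(o["tcp_pos"],o["eef_rot"].round(3),o["ft_force"],o["qpos"].round(2))
f=grab_frame("scene");cv2.imwrite("pics/s4.png",cv2.resize(f[80:240,220:420,::-1],(800,600)));st()
```

```text
t13.80 n2615 a-0.2906 r0.300 tool y0.2063 rad0.295 F 0.05
[13.85, ('nose', np.float64(-0.283), np.float64(0.394), 0.88), ('left_face', np.float64(-0.295), np.float64(0.329), 0.78), ('right_face', np.float64(-0.282), np.float64(0.33), 0.61)]
[0.54622014 0.25987518 0.12582391] [[ 0.026  1.    -0.001]
 [ 1.    -0.026 -0.   ]
 [-0.    -0.001 -1.   ]] [ 0.32491866 -0.14247821  0.07333903] [ 0.39  0.11  1.4  -0.    1.64  0.41]
t14.10 n2601 a-0.2919 r0.299 tool y0.2061 rad0.296 F 0.22
```

View pics/s4.png

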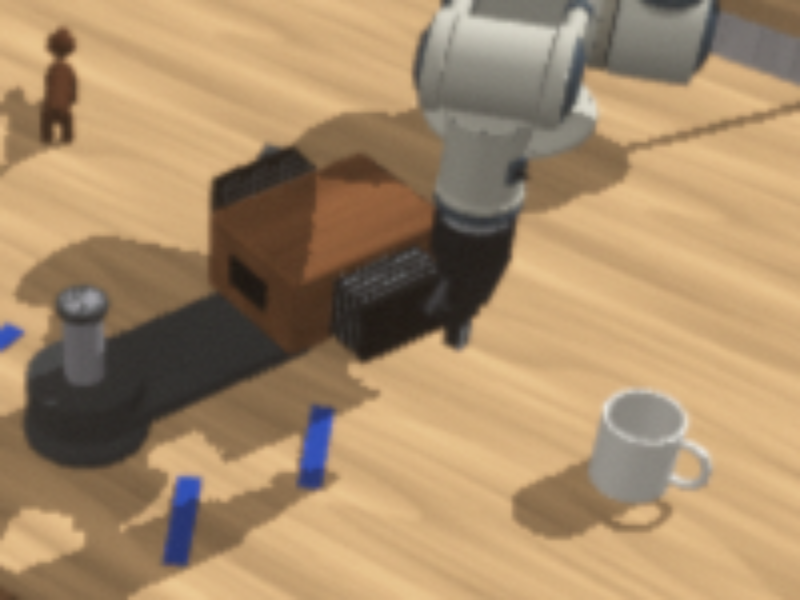

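The fingers at (455,330) now hang narrow side towards the left bumper, and the speaker rests at about -0.29. I'm pushing again.

Request:
jog_arm(deltas=[-0.19,-0.05,0,0,-0.19,-0.05,0,0,-0.19,-0.05,0,0,-0.19,-0.05,0,0,-0.19,-0.05,0,0,-0.1,-0.03,0,0,-0.1,-0.03,0,0,-0.1,-0.03,0,0,-0.1,-0.03,0,0,-0.064,-0.018,0,0,-0.064,-0.018,0,0,-0.064,-0.018,0,0,-0.064,-0.018,0,0,-0.064,-0.018,0,0,-0.064,-0.018,0,0,-0.064,-0.018,0,0,-0.064,-0.018,0,0])

```text
time: 15.8
tcp_pos: [0.5293, 0.2044, 0.1263]
eef_rot: [[0.028, 1.0, -0.0], [1.0, -0.028, -0.0], [-0.0, -0.0, -1.0]]
ft_force: [-0.1, -0.6, -0.3]
opening: -0.0003
grasp_force: 0.0
```

```bash
python3 -c "
from h import *
st();print(observe()['ft_force'])"
```

```text
t15.85 n2554 a-0.2813 r0.298 tool y0.1509 rad0.294 F -0.24
[ 0.56767342 -0.41760524 -0.02920311]
```

Request:
jog_arm(deltas=[-0.064,-0.018,0,0,-0.064,-0.018,0,0,-0.064,-0.018,0,0,-0.064,-0.018,0,0])

```text
time: 16.25
tcp_pos: [0.5269, 0.1968, 0.1263]
eef_rot: [[0.028, 1.0, -0.0], [1.0, -0.028, 0.0], [0.0, -0.0, -1.0]]
ft_force: [-0.0, 1.1, 0.4]
opening: -0.0001
grasp_force: 0.1
```

```bash
python3 -c "
from h import *
st();print(observe()['ft_force'])"
```

```text
t16.30 n2534 a-0.2765 r0.297 tool y0.1444 rad0.294 F -0.14
[ 0.40280797 -0.25884282 -0.66080966]
```

Request:
jog_arm(deltas=[-0.064,-0.018,0,0,-0.064,-0.018,0,0,-0.064,-0.018,0,0,-0.064,-0.018,0,0,-0.064,-0.018,0,0])

```text
time: 16.8
tcp_pos: [0.524, 0.1872, 0.1263]
eef_rot: [[0.028, 1.0, 0.0], [1.0, -0.028, -0.0], [-0.0, 0.0, -1.0]]
ft_force: [0.1, 0.9, 0.2]
opening: -0.0
grasp_force: 0.1
```

```bash
python3 -c "
from h import *
st();print(net())"
```

```text
t16.85 n2560 a-0.2368 r0.298 tool y0.1459 rad0.288 F -0.18
[16.9, ('nose', np.float64(-0.229), np.float64(0.398), 0.77), ('left_face', np.float64(-0.234), np.float64(0.325), 0.77), ('right_face', np.float64(-0.233), np.float64(0.33), 0.72)]
```

Request:
jog_arm(deltas=[-0.064,-0.018,0,0,-0.064,-0.018,0,0,-0.064,-0.018,0,0,-0.064,-0.018,0,0])

```text
time: 17.45
tcp_pos: [0.5216, 0.1796, 0.1263]
eef_rot: [[0.028, 1.0, 0.0], [1.0, -0.028, -0.0], [-0.0, 0.0, -1.0]]
ft_force: [-0.4, -0.3, -0.2]
opening: -0.0001
grasp_force: 0.0
```

```bash
python3 -c "
from h import *
st();print(net())"
```

```text
t17.50 n2593 a-0.1688 r0.299 tool y0.1573 rad0.279 F -0.9
[17.55, ('nose', np.float64(-0.154), np.float64(0.395), 0.6), ('left_face', np.float64(-0.175), np.float64(0.33), 0.87), ('right_face', np.float64(-0.169), np.float64(0.331), 0.52)]
```

Request:
jog_arm(deltas=[0.3,0,-0.7,-1,0,0,-1,-1,0,0,-1,-1,0,0,-0.97,-0.1])

```text
time: 18.1
tcp_pos: [0.5218, 0.189, 0.2376]
eef_rot: [[-0.281, 0.96, 0.0], [0.96, 0.281, 0.0], [0.0, 0.0, -1.0]]
ft_force: [0.4, 0.2, 0.2]
opening: 0.0001
grasp_force: 0.0
```

Request:
jog_arm(deltas=[-0.91,-0.25,0,0,-0.91,-0.25,0,0,-0.91,-0.25,0,0,-0.91,-0.25,0,0,-0.91,-0.25,0,0,-0.91,-0.25,0,0,-0.91,-0.25,0,0,-0.91,-0.25,0,0,-0.91,-0.25,0,0,-0.91,-0.25,0,0,-0.91,-0.25,0,0,-0.91,-0.25,0,0,-0.91,-0.25,0,0,-0.91,-0.25,0,0,-0.91,-0.25,0,0,-0.91,-0.25,0,0])

```text
time: 19.7
tcp_pos: [0.5282, -0.2653, 0.2363]
eef_rot: [[-0.278, 0.96, 0.0], [0.96, 0.278, 0.0], [0.0, 0.0, -1.0]]
ft_force: [-0.0, 0.4, 0.5]
opening: -0.0003
grasp_force: 0.0
```

```bash
python3 -c "
from h import *
st();print(net(),observe()['tcp_pos'])"
```

```text
t19.75 n2604 a0.0646 r0.299 tool y-0.2306 rad0.258 F -0.76
[19.8, ('left_face', np.float64(0.054), np.float64(0.329), 0.96)] [ 0.52826963 -0.26369185  0.23630003]
```

Request:
jog_arm(deltas=[0,0,0.7,0,0,0,1,0,0,0,1,0,0,0,1,0,0.19,0,0,0,0.19,0,0,0,0.19,0,0,0,0.19,0,0,0,0.19,0,0,0])

```text
time: 20.85
tcp_pos: [0.5208, -0.2364, 0.1272]
eef_rot: [[-0.279, 0.96, 0.003], [0.96, 0.279, -0.001], [-0.002, 0.002, -1.0]]
ft_force: [-0.5, 0.7, -0.5]
opening: -0.0001
grasp_force: 0.0
```

```bash
python3 -c "
from h import *
st();print(net(),observe()['tcp_pos'])"
```

```text
t20.90 n2519 a0.1742 r0.298 tool y-0.1667 rad0.283 F -0.75
[20.95, ('nose', np.float64(0.185), np.float64(0.4), 0.63), ('left_face', np.float64(0.173), np.float64(0.327), 0.96), ('right_face', np.float64(0.177), np.float64(0.33), 0.59)] [ 0.52036734 -0.23687592  0.12567452]
```

Request:
jog_arm(deltas=[0,0,0,0,0,0,0,0,0,0,0,0,0,0,0,0,0,0,0,0,0,0,0,0,0,0,0,0])

```text
time: 21.8
tcp_pos: [0.5203, -0.2368, 0.1254]
eef_rot: [[-0.278, 0.961, 0.0], [0.961, 0.278, -0.0], [-0.0, 0.0, -1.0]]
ft_force: [-0.3, 0.5, -1.2]
opening: 0.0002
grasp_force: 0.1
```

```bash
python3 -c "
from h import *
st()"
```

```text
t21.85 n2456 a0.2596 r0.295 tool y-0.1430 rad0.296 F -0.27
```

Request:
jog_arm(deltas=[0,0,0,0])

```text
time: 21.95
tcp_pos: [0.5203, -0.2368, 0.1254]
eef_rot: [[-0.278, 0.961, 0.0], [0.961, 0.278, -0.0], [-0.0, 0.0, -1.0]]
ft_force: [-0.6, -0.6, -0.8]
opening: 0.0001
grasp_force: 0.1
```

```bash
python3 -c "
from h import *
st();st()"
```

```text
t22.00 n2382 a0.2620 r0.294 tool y-0.1423 rad0.297 F -0.92
t22.05 n2396 a0.2668 r0.294 tool y-0.1409 rad0.297 F -0.91
```

Request:
jog_arm(deltas=[-0.8,0,0,0,-0.4,0,0,0,0,0,0,0])

```text
time: 22.35
tcp_pos: [0.5303, -0.2725, 0.125]
eef_rot: [[-0.277, 0.961, -0.001], [0.961, 0.277, 0.0], [0.0, -0.001, -1.0]]
ft_force: [0.9, 0.8, -0.2]
opening: -0.0002
grasp_force: 0.0
```

```bash
python3 -c "
from h import *
st();print(net());print(net());st()"
```

```text
t22.40 n2508 a0.2704 r0.297 tool y-0.1760 rad0.298 F 0.25
[22.45, ('nose', np.float64(0.269), np.float64(0.398), 0.93), ('left_face', np.float64(0.259), np.float64(0.329), 0.92), ('right_face', np.float64(0.266), np.float64(0.328), 0.76)]
[22.65, ('nose', np.float64(0.271), np.float64(0.404), 0.83), ('left_face', np.float64(0.261), np.float64(0.33), 0.61), ('right_face', np.float64(0.265), np.float64(0.328), 0.84)]
t22.85 n2493 a0.2646 r0.298 tool y-0.1772 rad0.296 F 0.13
```

Request:
jog_arm(deltas=[-0.7,0,-0.7,0,-0.7,0,-1,0,0,0,-1,0,0,0,-1,0,0,0,0,0])

```text
time: 23.35
tcp_pos: [0.5432, -0.3125, 0.2425]
eef_rot: [[-0.278, 0.961, 0.008], [0.961, 0.278, -0.005], [-0.007, 0.006, -1.0]]
ft_force: [-0.1, -0.2, 0.6]
opening: 0.0001
grasp_force: 0.0
```

```bash
python3 -c "
from h import *
st();st();r=[net() for _ in range(3)];print(*r,sep='\n');print(brown('pics/t5.png'))
t=cv2.imread('pics/t5.png')[170:345,190:370];cv2.imwrite('pics/t5c.png',cv2.resize(t,(617,600),interpolation=cv2.INTER_CUBIC))"
```

```text
t23.40 n2608 a0.2665 r0.300 tool y-0.2196 rad0.295 F -0.64
t23.45 n2564 a0.2633 r0.301 tool y-0.2201 rad0.295 F 0.33
[23.5, ('nose', np.float64(0.275), np.float64(0.399), 0.64), ('left_face', np.float64(0.258), np.float64(0.33), 0.68), ('right_face', np.float64(0.257), np.float64(0.328), 0.84)]
[23.7, ('nose', np.float64(0.268), np.float64(0.402), 0.73), ('left_face', np.float64(0.257), np.float64(0.327), 0.77)]
[23.9, ('nose', np.float64(0.262), np.float64(0.402), 0.66), ('left_face', np.float64(0.253), np.float64(0.331), 0.75), ('right_face', np.float64(0.256), np.float64(0.332), 0.69)]
(24.1, np.int32(2564), np.float64(0.2620576855563413), np.float64(0.3008854820505322), ((305.4968566894531, 275.8731994628906), (61.335304260253906, 44.74544906616211), 74.53878784179688))
```

View pics/t5c.png

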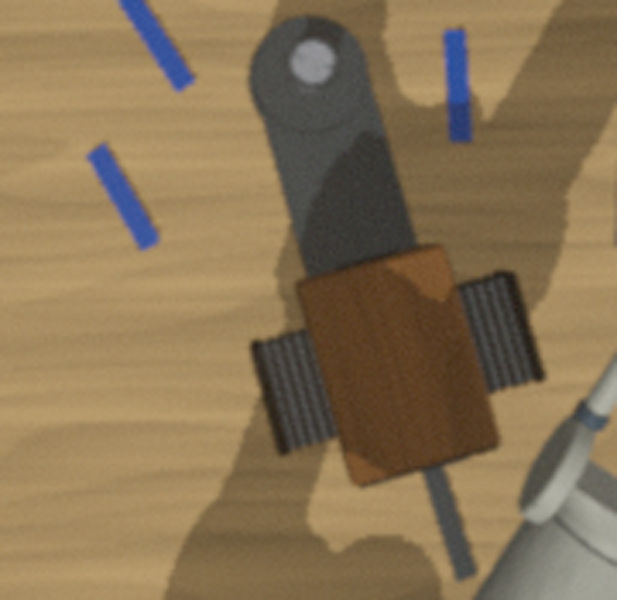

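The top crop shows the speaker almost in line with the strip, whose visible part runs from (432,470) to (465,575). It is about 0.025 rad short and nearly at rest. I'll go back to the left side for a tiny creeping nudge and let friction finish it.

Request:
jog_arm(deltas=[0.92,0,0,0,0.92,0,0,0,0.92,0,0,0,0.92,0,0,0,0.92,0,0,0,0.92,0,0,0,0.92,0,0,0,0.92,0,0,0,0.92,0,0,0,0.92,0,0,0,0.92,0,0,0,0.92,0,0,0,0.92,0,0,0,0.92,0,0,0])

```text
time: 25.5
tcp_pos: [0.434, 0.0605, 0.2366]
eef_rot: [[-0.278, 0.961, 0.001], [0.961, 0.278, 0.0], [-0.0, 0.001, -1.0]]
ft_force: [-0.1, -0.0, 0.6]
opening: -0.0
grasp_force: 0.0
```

```bash
python3 -c "
from h import *
st();print(net());print(observe()['tcp_pos'])"
```

```text
t25.55 n2611 a0.2598 r0.300 tool y0.1697 rad0.303 F 2.5
[25.6, ('nose', np.float64(0.257), np.float64(0.401), 0.95), ('left_face', np.float64(0.24), np.float64(0.328), 0.66), ('right_face', np.float64(0.253), np.float64(0.331), 0.88)]
[0.4345634  0.05919865 0.23652718]
```

Request:
jog_arm(deltas=[0.1,0,0.9,0,0,0,0.9,0,0,0,0.9,0,0,0,0.9,0,0,0,0,0,0,0,0,0])

```text
time: 26.35
tcp_pos: [0.4337, 0.0616, 0.1287]
eef_rot: [[-0.277, 0.961, -0.001], [0.961, 0.277, -0.0], [-0.0, -0.001, -1.0]]
ft_force: [-0.6, 0.5, -0.3]
opening: 0.0
grasp_force: 0.0
```

```bash
python3 -c "
from h import *
st();print(net());print(observe()['tcp_pos']);st()"
```

```text
t26.40 n2617 a0.2623 r0.300 tool y0.1685 rad0.302 F 0.27
[26.45, ('nose', np.float64(0.25), np.float64(0.4), 0.58), ('left_face', np.float64(0.25), np.float64(0.33), 0.82), ('right_face', np.float64(0.256), np.float64(0.329), 0.76)]
[0.4344357  0.06227077 0.1300677 ]
t26.65 n2602 a0.2613 r0.301 tool y0.1687 rad0.302 F -0.13
```

```bash
cat >> h.py <<'E'
def edges(path):
    im=cv2.imread(path);hsv=cv2.cvtColor(im,cv2.COLOR_BGR2HSV)
    m=((hsv[:,:,1]>135)&(hsv[:,:,2]<165)&(hsv[:,:,0]<17)).astype(np.uint8)
    m[:150]=0;m[:,:170]=0;m[:,370:]=0
    m=cv2.morphologyEx(m,cv2.MORPH_OPEN,np.ones((3,3)))
    n,l,s,c=cv2.connectedComponentsWithStats(m);k=1+np.argmax(s[1:,4]);B=l==k
    q=ray("top",*c[k],.13)[:2]-H;out=[np.arctan2(-q[1],-q[0])]
    y0,y1=s[k,1],s[k,1]+s[k,3]
    for side in (0,1):
        R=np.arange(y0+18,y1-18);X=np.array([np.nonzero(B[r])[0][[0,-1]][side] for r in R])
        for _ in range(3):
            p=np.polyfit(R,X,1);g=abs(np.polyval(p,R)-X)<1.2;R,X=R[g],X[g]
        P=[ray("top",np.polyval(p,v),v,.16) for v in(y0+18,y1-18)];d=P[1]-P[0];out.append(np.arctan2(-d[1],-d[0]))
    return np.round(out,4)
E
python3 -c "
from h import *
for f in('top0','t1','t3','t5'): print(f,edges(f'pics/{f}.png'))
# strip long-edge angle
im=cv2.imread('pics/top0.png').astype(int)
pts=[]
for n in('top0','t1','t3'):
  g=cv2.imread(f'pics/{n}.png')[300:345,305:340].astype(int)
  m=(((g[:,:,2]-g[:,:,0])<25)&(g.max(2)<130)).astype(np.uint8)
  k,l,s,c=cv2.connectedComponentsWithStats(m);k=1+np.argmax(s[1:,4]);v,u=np.nonzero(l==k)
  P=np.array([ray('top',a+305,b+300,.003)[:2] for a,b in zip(u,v)]);mu=P.mean(0);vt=np.linalg.svd(P-mu)[2][0];d=mu-H
  print(n,len(u),np.arctan(vt[1]/vt[0]),np.arctan2(-d[1],-d[0]))
"
```

```text
top0 [-0.403  -0.3823 -0.4382]
t1 [-0.3997 -0.3607 -0.3954]
t3 [-0.3033 -0.3203 -0.3215]
t5 [0.2621 0.2803 0.263 ]
top0 187 0.28648176141215304 0.284323555643107
t1 189 0.27368016961613284 0.2842990104473328
t3 185 0.2775936912127854 0.2847535973990308
```

Request:
jog_arm(deltas=[-0.15,0,0,0,-0.15,0,0,0,-0.12,0,0,0,-0.08,0,0,0,-0.05,0,0,0,-0.02,0,0,0,-0.004,0,0,0,-0.004,0,0,0,-0.004,0,0,0,-0.004,0,0,0,-0.004,0,0,0,-0.004,0,0,0,-0.004,0,0,0,-0.004,0,0,0,-0.004,0,0,0,-0.004,0,0,0,-0.004,0,0,0,-0.004,0,0,0])

```text
time: 28.45
tcp_pos: [0.4388, 0.0445, 0.1284]
eef_rot: [[-0.278, 0.961, 0.0], [0.961, 0.278, -0.0], [-0.0, -0.0, -1.0]]
ft_force: [0.3, 0.1, -0.3]
opening: 0.0002
grasp_force: 0.0
```

```bash
python3 -c "
from h import *
st();print(net());st()"
```

```text
t28.50 n2546 a0.2672 r0.300 tool y0.1521 rad0.302 F -0.75
[28.55, ('nose', np.float64(0.252), np.float64(0.401), 0.57), ('left_face', np.float64(0.246), np.float64(0.328), 0.61), ('right_face', np.float64(0.251), np.float64(0.329), 0.81)]
t28.75 n2585 a0.2637 r0.301 tool y0.1511 rad0.302 F -0.33
```

Request:
jog_arm(deltas=[-0.004,0,0,0,-0.004,0,0,0,-0.004,0,0,0,-0.004,0,0,0,-0.004,0,0,0,-0.004,0,0,0,-0.004,0,0,0,-0.004,0,0,0,-0.004,0,0,0,-0.004,0,0,0,-0.004,0,0,0,-0.004,0,0,0])

```text
time: 29.95
tcp_pos: [0.4392, 0.0431, 0.1284]
eef_rot: [[-0.278, 0.96, 0.0], [0.96, 0.278, -0.0], [-0.0, 0.0, -1.0]]
ft_force: [0.1, 0.8, -0.2]
opening: -0.0001
grasp_force: 0.0
```

```bash
python3 -c "
from h import *
st();print(net());st()"
```

```text
t30.00 n2575 a0.2706 r0.301 tool y0.1517 rad0.301 F -0.24
[30.05, ('nose', np.float64(0.26), np.float64(0.403), 0.92), ('left_face', np.float64(0.252), np.float64(0.328), 0.78)]
t30.25 n2546 a0.2745 r0.300 tool y0.1529 rad0.301 F 0.72
```

Request:
jog_arm(deltas=[0.1,0,0,0,0.1,0,0,0,0,0,0,0,0,0,0,0,0,0,0,0,0,0,0,0])

```text
time: 30.85
tcp_pos: [0.4375, 0.0489, 0.1284]
eef_rot: [[-0.278, 0.961, -0.0], [0.961, 0.278, -0.0], [-0.0, -0.0, -1.0]]
ft_force: [0.4, 0.5, 0.2]
opening: 0.0006
grasp_force: 0.0
```

```bash
python3 -c "
from h import *
print(net());st();print(net());st();print(net());st()"
```

```text
[30.9, ('nose', np.float64(0.268), np.float64(0.402), 0.79), ('left_face', np.float64(0.255), np.float64(0.329), 0.57), ('right_face', np.float64(0.262), np.float64(0.329), 0.53)]
t31.10 n2562 a0.2765 r0.301 tool y0.1594 rad0.300 F 0.58
[31.15, ('nose', np.float64(0.268), np.float64(0.4), 0.66), ('left_face', np.float64(0.256), np.float64(0.328), 0.9), ('right_face', np.float64(0.261), np.float64(0.332), 0.59)]
t31.35 n2563 a0.2770 r0.300 tool y0.1596 rad0.300 F -0.04
[31.4, ('nose', np.float64(0.26), np.float64(0.403), 0.78), ('left_face', np.float64(0.254), np.float64(0.329), 0.79), ('right_face', np.float64(0.264), np.float64(0.331), 0.56)]
t31.60 n2549 a0.2768 r0.299 tool y0.1596 rad0.300 F 0.26
```

Request:
jog_arm(deltas=[0.9,0,-0.5,0,0.9,0,-1,0,0.9,0,-1,0,0.9,0,-1,0,0.9,0,0,0,0.9,0,0,0,0.9,0,0,0,0.5,0,0,0,0,0,0,0,0,0,0,0])

```text
time: 32.6
tcp_pos: [0.3808, 0.2447, 0.2333]
eef_rot: [[-0.279, 0.96, -0.0], [0.96, 0.279, -0.001], [-0.001, -0.0, -1.0]]
ft_force: [0.5, -0.7, 0.3]
opening: 0.0001
grasp_force: 0.0
```

```bash
python3 -c "
from h import *
print(net());st();print(net());print(net());print(brown('pics/t6.png')[2:4],edges('pics/t6.png'))
for i in range(2):
  print([(r['conf'],np.round(w('top',r['location']),4)) for t in('left_face','right_face','nose') for r in tip_of(t,'top')[:1]])"
```

```text
[32.65, ('nose', np.float64(0.267), np.float64(0.4), 0.66), ('left_face', np.float64(0.258), np.float64(0.329), 0.59), ('right_face', np.float64(0.258), np.float64(0.331), 0.73)]
t32.85 n2642 a0.2726 r0.301 tool y0.3615 rad0.303 F 0.13
[32.9, ('nose', np.float64(0.263), np.float64(0.4), 0.59), ('right_face', np.float64(0.254), np.float64(0.331), 0.56)]
[33.1, ('nose', np.float64(0.263), np.float64(0.4), 0.61), ('left_face', np.float64(0.261), np.float64(0.329), 0.95)]
(np.float64(0.2739321999251876), np.float64(0.3015414029783686)) [0.2739 0.2553 0.2624]
[(0.66, array([ 0.5143, -0.2268,  0.1069])), (0.88, array([ 0.384 , -0.1238,  0.1089]))]
[(0.66, array([ 0.5143, -0.2268,  0.1069])), (0.88, array([ 0.384 , -0.1238,  0.1089]))]
```

It came to rest at about 0.262 against a target of about 0.284. One more slightly stronger creep nudge.

Request:
jog_arm(deltas=[-0.5,0,0,0,-0.9,0,0,0,-0.9,0,0,0,-0.9,0,0,0,-0.9,0,1,0,-0.9,0,1,0,-0.9,0,1,0,-0.9,0,0.5,0,0,0,0,0,-0.06,0,0,0,-0.04,0,0,0,-0.02,0,0,0,-0.01,0,0,0,-0.0055,0,0,0,-0.0055,0,0,0,-0.0055,0,0,0,-0.0055,0,0,0,-0.0055,0,0,0,-0.0055,0,0,0,-0.0055,0,0,0])

```text
time: 35.6
tcp_pos: [0.4389, 0.044, 0.1284]
eef_rot: [[-0.278, 0.961, -0.0], [0.961, 0.278, 0.0], [0.0, -0.0, -1.0]]
ft_force: [0.6, 0.0, -0.3]
opening: -0.0001
grasp_force: 0.0
```

Request:
jog_arm(deltas=[-0.0055,0,0,0,-0.0055,0,0,0,-0.0055,0,0,0,-0.0055,0,0,0,-0.0055,0,0,0,-0.0055,0,0,0,-0.0055,0,0,0,-0.0055,0,0,0,-0.0055,0,0,0,-0.0055,0,0,0])

```text
time: 36.6
tcp_pos: [0.4394, 0.0424, 0.1284]
eef_rot: [[-0.278, 0.961, 0.0], [0.961, 0.278, -0.0], [-0.0, 0.0, -1.0]]
ft_force: [0.5, 0.2, 0.4]
opening: -0.0004
grasp_force: 0.0
```

```bash
python3 -c "
from h import *
print(net());st();print(net());st();print(observe()['tcp_pos'])"
```

```text
[36.65, ('nose', np.float64(0.266), np.float64(0.4), 0.77), ('right_face', np.float64(0.264), np.float64(0.329), 0.65)]
t36.85 n2588 a0.2776 r0.300 tool y0.1531 rad0.300 F 0.9
[36.9, ('nose', np.float64(0.267), np.float64(0.4), 0.62), ('left_face', np.float64(0.259), np.float64(0.329), 0.93), ('right_face', np.float64(0.264), np.float64(0.33), 0.65)]
t37.10 n2548 a0.2804 r0.300 tool y0.1539 rad0.300 F 0.15
[0.43938765 0.04247547 0.12837507]
```

Request:
jog_arm(deltas=[-0.0055,0,0,0,-0.0055,0,0,0,-0.0055,0,0,0,-0.0055,0,0,0,-0.0055,0,0,0,-0.0055,0,0,0,-0.0055,0,0,0,-0.0055,0,0,0,-0.0055,0,0,0,-0.0055,0,0,0,-0.0055,0,0,0,-0.0055,0,0,0,-0.0055,0,0,0,-0.0055,0,0,0])

```text
time: 38.5
tcp_pos: [0.44, 0.0402, 0.1283]
eef_rot: [[-0.278, 0.96, -0.0], [0.96, 0.278, -0.0], [0.0, -0.0, -1.0]]
ft_force: [0.4, -0.4, 0.3]
opening: 0.0001
grasp_force: 0.0
```

```bash
python3 -c "
from h import *
print(net());st();print(observe()['tcp_pos'])"
```

```text
[38.55, ('nose', np.float64(0.273), np.float64(0.399), 0.69), ('right_face', np.float64(0.264), np.float64(0.329), 0.65)]
t38.75 n2594 a0.2779 r0.302 tool y0.1509 rad0.300 F 0.63
[0.44003644 0.04024168 0.12837262]
```

Request:
jog_arm(deltas=[-0.0055,0,0,0,-0.0055,0,0,0,-0.0055,0,0,0,-0.0055,0,0,0,-0.0055,0,0,0,-0.0055,0,0,0,-0.0055,0,0,0,-0.0055,0,0,0,-0.0055,0,0,0,-0.0055,0,0,0])

```text
time: 39.75
tcp_pos: [0.4405, 0.0387, 0.1284]
eef_rot: [[-0.278, 0.96, 0.0], [0.96, 0.278, 0.0], [0.0, 0.0, -1.0]]
ft_force: [0.3, -0.8, 0.9]
opening: -0.0001
grasp_force: 0.0
```

```bash
python3 -c "
from h import *
print(net());st();print(net());st()"
```

```text
[39.8, ('left_face', np.float64(0.255), np.float64(0.329), 0.69), ('right_face', np.float64(0.262), np.float64(0.331), 0.63)]
t40.00 n2596 a0.2821 r0.301 tool y0.1505 rad0.299 F 0.2
[40.05, ('left_face', np.float64(0.265), np.float64(0.326), 0.89), ('right_face', np.float64(0.264), np.float64(0.334), 0.74)]
t40.25 n2583 a0.2861 r0.301 tool y0.1517 rad0.299 F 0.1
```

Request:
jog_arm(deltas=[0.1,0,0,0,0.1,0,0,0,0,0,0,0,0,0,0,0])

```text
time: 40.65
tcp_pos: [0.4388, 0.0446, 0.1284]
eef_rot: [[-0.279, 0.96, 0.0], [0.96, 0.279, -0.0], [-0.0, 0.0, -1.0]]
ft_force: [-0.4, -0.5, 0.8]
opening: -0.0004
grasp_force: 0.0
```

```bash
python3 -c "
from h import *
print(net());st();print(net());st()"
```

```text
[40.7, ('nose', np.float64(0.274), np.float64(0.402), 0.8), ('left_face', np.float64(0.274), np.float64(0.33), 0.96), ('right_face', np.float64(0.27), np.float64(0.33), 0.69)]
t40.90 n2550 a0.2893 r0.301 tool y0.1586 rad0.298 F 0.25
[40.95, ('nose', np.float64(0.286), np.float64(0.401), 0.87), ('left_face', np.float64(0.271), np.float64(0.325), 0.61), ('right_face', np.float64(0.275), np.float64(0.332), 0.78)]
t41.15 n2553 a0.2932 r0.300 tool y0.1597 rad0.298 F -0.06
```

Request:
jog_arm(deltas=[0.1,0,-0.6,0,0,0,-1,0,0,0,-1,0,-0.4,0,-1,0,-0.9,0,0,0,-0.9,0,0,0,-0.9,0,0,0,-0.9,0,0,0,-0.9,0,0,0,-0.9,0,0,0,-0.9,0,0,0,-0.9,0,0,0,-0.9,0,0,0,-0.9,0,0,0,-0.9,0,0,0,-0.7,0,0,0])

```text
time: 42.75
tcp_pos: [0.53, -0.2712, 0.2359]
eef_rot: [[-0.278, 0.961, -0.0], [0.961, 0.278, 0.0], [0.0, -0.0, -1.0]]
ft_force: [0.0, 0.1, -0.5]
opening: 0.0005
grasp_force: 0.0
```

```bash
python3 -c "
from h import *
print(net());st();print(net());print(observe()['tcp_pos'])"
```

```text
[42.8, ('nose', np.float64(0.276), np.float64(0.397), 0.84), ('left_face', np.float64(0.28), np.float64(0.33), 0.94), ('right_face', np.float64(0.284), np.float64(0.329), 0.52)]
t43.00 n2558 a0.2827 r0.299 tool y-0.1699 rad0.300 F 0.74
[43.05, ('nose', np.float64(0.296), np.float64(0.401), 0.9), ('left_face', np.float64(0.272), np.float64(0.331), 0.8), ('right_face', np.float64(0.277), np.float64(0.331), 0.65)]
[ 0.52985403 -0.26884412  0.23683943]
```

It is coasting to rest right at the target, so I'll stay clear and watch.

Request:
jog_arm(deltas=[-0.8,0,0,0,-0.8,0,0,0,-0.8,0,0,0,0,0,0,0,0,0,0,0,0,0,0,0,0,0,0,0,0,0,0,0])

```text
time: 44.0
tcp_pos: [0.5499, -0.3381, 0.2369]
eef_rot: [[-0.279, 0.96, 0.001], [0.96, 0.279, -0.0], [-0.001, 0.001, -1.0]]
ft_force: [0.3, -0.2, 0.1]
opening: 0.0001
grasp_force: 0.0
```

```bash
python3 -c "
from h import *
print(net());st();print(net());print(net());st()"
```

```text
[44.05, ('nose', np.float64(0.286), np.float64(0.4), 0.84), ('left_face', np.float64(0.275), np.float64(0.329), 0.91), ('right_face', np.float64(0.283), np.float64(0.333), 0.71)]
t44.25 n2560 a0.2840 r0.301 tool y-0.2418 rad0.300 F 0.04
[44.3, ('nose', np.float64(0.287), np.float64(0.403), 0.74), ('left_face', np.float64(0.273), np.float64(0.328), 0.85), ('right_face', np.float64(0.277), np.float64(0.331), 0.61)]
[44.5, ('left_face', np.float64(0.271), np.float64(0.33), 0.81), ('right_face', np.float64(0.284), np.float64(0.329), 0.78)]
t44.70 n2579 a0.2833 r0.301 tool y-0.2422 rad0.300 F 0.01
```

Request:
jog_arm(deltas=[0,0,0,0,0,0,0,0,0,0,0,0,0,0,0,0,0,0,0,0,0,0,0,0,0,0,0,0,0,0,0,0,0,0,0,0,0,0,0,0,0,0,0,0,0,0,0,0])

```text
time: 45.9
tcp_pos: [0.5499, -0.3388, 0.2364]
eef_rot: [[-0.278, 0.96, -0.0], [0.96, 0.278, -0.0], [-0.0, -0.0, -1.0]]
ft_force: [0.5, 0.4, 0.2]
opening: 0.0001
grasp_force: 0.0
```

```bash
python3 -c "
from h import *
print(net());st();print(net());print(net());st()
r=brown('pics/t7.png');print(edges('pics/t7.png'))
t=cv2.imread('pics/t7.png')[170:345,190:370];cv2.imwrite('pics/t7c.png',cv2.resize(t,(617,600),interpolation=cv2.INTER_CUBIC))"
```

```text
[45.95, ('nose', np.float64(0.283), np.float64(0.402), 0.66), ('left_face', np.float64(0.282), np.float64(0.328), 0.82), ('right_face', np.float64(0.272), np.float64(0.329), 0.86)]
t46.15 n2548 a0.2838 r0.301 tool y-0.2420 rad0.300 F -0.32
[46.2, ('nose', np.float64(0.281), np.float64(0.403), 0.62), ('left_face', np.float64(0.275), np.float64(0.33), 0.84), ('right_face', np.float64(0.285), np.float64(0.331), 0.51)]
[46.4, ('nose', np.float64(0.28), np.float64(0.401), 0.85), ('left_face', np.float64(0.273), np.float64(0.329), 0.84), ('right_face', np.float64(0.279), np.float64(0.331), 0.7)]
t46.60 n2591 a0.2835 r0.300 tool y-0.2421 rad0.300 F -0.3
[0.2871 0.2998 0.2708]
```

View pics/t7c.png

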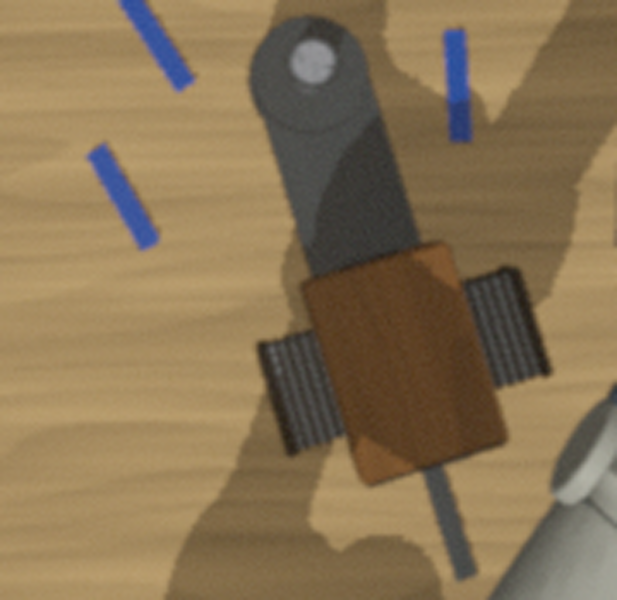

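The crop shows the cabinet front centre at (435,465) in line with the strip below it, which runs to (465,575). It has been steady at about 0.283 since t=44 against a target of 0.284. I'll wait out the free-standing time.

Request:
jog_arm(deltas=[0,0,0,0,0,0,0,0,0,0,0,0,0,0,0,0,0,0,0,0,0,0,0,0,0,0,0,0,0,0,0,0,0,0,0,0,0,0,0,0,0,0,0,0,0,0,0,0,0,0,0,0,0,0,0,0,0,0,0,0,0,0,0,0,0,0,0,0,0,0,0,0,0,0,0,0,0,0,0,0])

```text
time: 48.65
tcp_pos: [0.5498, -0.3388, 0.2364]
eef_rot: [[-0.278, 0.961, -0.0], [0.961, 0.278, -0.0], [-0.0, -0.0, -1.0]]
ft_force: [-0.4, -0.2, 0.1]
opening: -0.0002
grasp_force: 0.0
```

Request:
jog_arm(deltas=[0,0,0,0,0,0,0,0,0,0,0,0,0,0,0,0,0,0,0,0,0,0,0,0,0,0,0,0,0,0,0,0,0,0,0,0,0,0,0,0,0,0,0,0,0,0,0,0,0,0,0,0,0,0,0,0,0,0,0,0,0,0,0,0,0,0,0,0,0,0,0,0,0,0,0,0,0,0,0,0])

```text
time: 50.65
tcp_pos: [0.5499, -0.3388, 0.2364]
eef_rot: [[-0.278, 0.961, 0.0], [0.961, 0.278, -0.0], [-0.0, 0.0, -1.0]]
ft_force: [0.2, 0.7, 0.2]
opening: 0.0001
grasp_force: 0.0
```

Request:
jog_arm(deltas=[0,0,0,0,0,0,0,0,0,0,0,0,0,0,0,0,0,0,0,0,0,0,0,0,0,0,0,0,0,0,0,0,0,0,0,0,0,0,0,0,0,0,0,0,0,0,0,0,0,0,0,0,0,0,0,0,0,0,0,0])

```text
time: 52.15
tcp_pos: [0.5498, -0.3388, 0.2364]
eef_rot: [[-0.278, 0.961, 0.0], [0.961, 0.278, -0.0], [-0.0, 0.0, -1.0]]
ft_force: [1.3, -0.1, -0.0]
opening: 0.0002
grasp_force: 0.0
```

```bash
python3 -c "
from h import *
print(net());st();st()
print(job_done())"
```

```text
[52.2, ('nose', np.float64(0.276), np.float64(0.402), 0.8), ('right_face', np.float64(0.273), np.float64(0.328), 0.72)]
t52.40 n2555 a0.2850 r0.301 tool y-0.2416 rad0.300 F 0.23
t52.45 n2595 a0.2831 r0.301 tool y-0.2422 rad0.300 F 1.03
the job is handed in; nothing more can be done
None
```

The speaker points along the dark steel strip to within about 0.01 rad and stood still and free for over 8 s before hand-in at about 52.5 s; the one blemish is that the gripper's knuckles rubbed an edge, most likely the left bumper's top (about 6 N, cabinet contact not ruled out), during the early pushes.

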